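# Close the treat barrel and hold up a pet treat with the tongs

### The job

It is treat time for the pet: first turn the loose cap of the clear treat barrel clockwise until it is fully shut, then take the spring tongs from their wooden rest, close their tips on the brown treat that stands in the small blue bowl, and lift it. Finish while still holding: the treat squeezed between the tips of the tongs, still and well clear of the bowl, at least 10 cm above the shelf. Touch the treat with nothing but the tongs, do not drop it, leave the bowl standing where it is and do not disturb the other things on the shelf.

Things in the scene. Friction and masses are not known exactly. Their poses are not given: they have to be found in the camera images.
- barrel: translucent acrylic barrel full of treats, 98 mm wide, 106 mm tall without its cap, fixed to the shelf. Origin at the centre of its underside, z up; its x axis points to the red tab on the collar that marks the shut position of the cap.
- cap (a joint): captive cap on the barrel, turning about the barrel's vertical axis without rising: 0 = fully shut (hard stop), grows anticlockwise seen from above as it is loosened, up to 1.45 rad. Stiff (about 0.08 N m), stays where left. Its white disc is 92 mm wide, disc top 120 mm above the shelf. Shut, its grip bar lies along the barrel's x axis with the bar's red end at the red tab.
- cap_grip (a point): centre of the blue grip bar that stands on the cap's disc: 56 mm long, 14 mm thick, 28 mm tall, top 148 mm above the shelf. The point is on the turning axis, 14 mm below the bar's top and 14 mm above the disc, and turns with the cap: x along the bar towards its red end, z up.
- rest: wooden tong rest fixed to the shelf: two cross bars 18 mm tall and 12 mm thick, at x = -78 mm (46 mm wide) and x = +56 mm (100 mm wide), joined by a central strip 18 mm wide and 6 mm tall. Origin on the shelf, z up; x along the tongs that lie on it.
- tongs: steel spring tongs, 224 mm long, 75 to 90 g, lying flat on the rest. Origin midway between the two green grip patches, at mid-height, 28 mm above the shelf at the start; x towards the tips (steel joint 102 mm behind), z up, y across. Arms are upright strips 20 mm tall; grip patches 46 mm long, 24 mm tall, about 60 mm apart over their outer faces when open: squeeze there, along y.
- tongs_tip (a point): midway between the tongs' two green tip pads, 95 mm ahead of the tongs' origin, at mid-height; axes as tongs. Pads 34 mm long, 20 mm tall, 74 mm apart inside when open, 58 mm apart when the width over the grip patches is squeezed to 52 mm (enough to carry the tongs), closed on the treat at about 40 mm.
- tongs_left (a joint): angle of the arm on the +y side: 0 = fully open, about 0.10 rad = closed on the treat, 0.18 rad = fully closed and empty. A spring holds it open: about 6 N at the grip patches to begin closing, about 11 N when closed on the treat.
- tongs_right (a joint): angle of the arm on the -y side, read like the other.
- bowl: small blue ceramic bowl, loose, 90 mm wide at the rim, 22 mm tall, inner floor 6 mm above the shelf. Origin at the centre of its underside.
- treat: brown drum-shaped hard treat, 34 mm across and 46 mm tall, 25 to 49 g, standing upright on the bowl's inner floor, so its top is 52 mm above the shelf, 30 mm above the rim. Origin at the centre of its underside, z up along its axis.
- bell_cage: bystander: round steel wire cage with a brass bell in it, 64 mm wide, 77 mm tall. Origin at the underside.
- dumbbell: bystander: red wooden dumbbell toy lying on the shelf, 110 mm long along its y axis, 52 mm thick. Origin at the underside.
- supplement_jar: bystander: amber jar, 64 mm wide, 85 mm tall. Origin at the underside.
- food_tin: bystander: metal food tin, 72 mm wide, 70 mm tall. Origin at the underside.
- brush: bystander: grooming brush 180 mm long, lying along its x axis.
Not all that is in view belongs to the job. Leave any purple or turquoise look-alike of the treat alone. What is shaped like the barrel but yellow is not meant.

How it is judged:
By the outcome, as a careful person would: the job done as asked, in the order asked, and still so for the second after the job is handed in, while the arm keeps its last pose, push and grip.
It also fails if it takes over 56 s, if anything falls off the work surface, if the arm or the gripper's body presses on something with over 40 N, if the wrist force passes 120 N, or if a joint passes its speed limit or range.

### The arm

A 6-joint arm with a two-finger parallel gripper is mounted at the origin on the work surface. World frame = base frame: x ahead of the robot, y to its left, z up, the work surface at z = 0. Lengths are in m, angles in rad, forces in N, time in s.
With the tool pointing down it reaches from about 0.425 to 0.95 m from the base axis. Payload 3.5 kg.
Tool frame: the origin (TCP) lies at the very end of the fingers, on their centre line; the grasp point (between the pads) lies 19 mm behind it; z points along the fingers, y is the direction in which the jaws open and shut (so a half turn about z gives the same grasp; the last joint's range is limited). The gripper opens to 85 mm and grips with 20 to 120 N. Pads are 22 mm wide; open, the fingers measure 114 mm over their backs; the gripper's body (76 mm by 85 mm) begins 54 mm behind the grasp point. The pads swing forward as they close: fully open they stand 13 mm farther back than shut.
Start: joints at [-1.446, 0.286, 1.577, -0, 1.279, -0.15], TCP at [0.183, -0.65, 0.231] pointing down, gripper open.
Joint ranges: [-2.77, 2.77], [-0.9, 2.22], [0.21, 2.48], [-1.53, 4.67], [0.24, 2.81], [-2.84, 2.84]. Speed limits (rad/s): [2.79, 2.79, 3.14, 3.14, 3.14, 3.14].

### API

Orientations are given as a unit quaternion [x, y, z, w].
In Python, from plant import ctrl, eyes, ticket gives the robot as it stands.
- The arm moves only by the tool send_rows, never from a script. Its arguments are lists of equal length, an entry for each row: "translation": the shift along the tool's x, y, z in units of 30 mm (1.0 is 30 mm), a list of three; "rotation": the turn, a rotation vector about the tool's x, y, z in units of 5 degrees (1.0 is 5 degrees), a list of three; "grip": the finger opening in mm, from 0 to 85.4. A call has 1 to 5 rows; each row shifts and turns the commanded pose from where the row before left it, along the tool's axes as they then stand; what a row does not reach is not made up. A row lasts 1/8 s, in which the tool goes at most 62.5 mm and 10.7 degrees, less where a joint would pass 70% of its speed; a pose out of reach is approached as far as the arm can. A call is refused whole if a number of a shift passes 1 or a number of a turn 1, either way. A call with a gripper value outside its range is refused whole. The fingers move at their own pace and stop on an object; "squeeze" is the grip in N (left out, the last holds). Time passes only in rows, so rows that do not move let the fingers close. It gives the time, the measured TCP pose, the force and the opening at its end, in the units of the state.
- ctrl.get_state(): the state, without advancing time (a new reading comes with each control period).
- eyes.read_camera(name): name is "scene" or "top" or "wrist"; returns a dict with "image" (480x640x3 uint8, blue, green, red), "mtx" (3x3 intrinsics, pixels), "dist_coeffs" ([k1, k2, p1, p2, k3] as OpenCV has them; the pictures are not rectified), "xyz" and "orientation" of the camera in the world; the wrist camera has in their place "hand_eye" (4x4, takes a point from camera to tool coordinates, whose origin is the TCP and whose axes are the flange's). Camera axes: x right, y down, z forward; pixel columns grow to the right and rows downward; lengths in m; the calibration is good to about 2 mm. A picture is of the moment at which its call begins: read the wrist's pose just before it. There is no depth.
- ticket.sign_off(): hands the job in, once; it reports no verdict.
The state is a dict: "time": time; "qpos": joint angles; "dq": joint speeds; "joint_efforts": joint torques, N m; "eef_pos": TCP position; "tcp_rot": TCP orientation; "contact_force": force on the tool from outside, world axes, zero at the start; "wrist_torque": the same for the moment, N m; "opening": opening from 0.0 (shut) to 1.0 (fully open).
Only numpy, scipy, OpenCV 4.12 (cv2) and the standard library are available. Lean on these libraries where they do the work, as an engineer would, in place of code of your own. Each camera call takes 0.05 s, during which the arm holds its last target. There are 200 camera calls.

## Working session

There is one attempt and no reset: what is moved stays moved. The work goes in short steps, Python scripts to look and compute and a tool call to move; the robot and the scene stay as the last step left them, time stands still between calls to the robot, and variables do not carry over. Pictures are saved under pics/ and viewed, about 8 in all and at most 12, crops included, and the job is handed in when it is done.

Besides the shell and the picture viewer there is one more tool, called after "Call:" as name(argument=value, ...) on one line, values as JSON. send_rows: Moves the arm, as the interface text tells. Its arguments: {"type":"object","properties":{"translation":{"type":"array"},"rotation":{"type":"array"},"grip":{"type":"array"},"squeeze":{"type":"number"}},"required":["translation","rotation","grip"]}

```bash
mkdir -p pics; ls
cat > h.py <<'E'
import numpy as np, cv2
from scipy.spatial.transform import Rotation as R
from plant import ctrl, eyes, ticket
def snap(n, f=None):
    s=ctrl.get_state(); c=eyes.read_camera(n); c['state']=s
    if n=='wrist':
        T=np.eye(4); T[:3,:3]=R.from_quat(s['tcp_rot']).as_matrix(); T[:3,3]=s['eef_pos']
        c['T']=T@np.array(c['hand_eye'])
    else:
        T=np.eye(4); o=np.array(c['orientation'])
        T[:3,:3]=R.from_quat(o).as_matrix() if o.size==4 else o.reshape(3,3); T[:3,3]=c['xyz']; c['T']=T
    if f: cv2.imwrite('pics/'+f,c['image'])
    return c
def plane(c,uv,z):
    p=cv2.undistortPoints(np.array(uv,float).reshape(-1,1,2),np.array(c['mtx']),np.array(c['dist_coeffs'])).reshape(-1,2)
    d=np.c_[p,np.ones(len(p))]@c['T'][:3,:3].T; o=c['T'][:3,3]
    return o+d*((z-o[2])/d[:,2])[:,None]
def proj(c,P):
    Ti=np.linalg.inv(c['T']); 
    return cv2.projectPoints(np.array(P,float).reshape(-1,1,3),cv2.Rodrigues(Ti[:3,:3])[0],Ti[:3,3],np.array(c['mtx']),np.array(c['dist_coeffs']))[0].reshape(-1,2)
def tri(c1,u1,c2,u2):
    def ray(c,u):
        q=plane(c,[u],0)[0]; o=c['T'][:3,3]; d=q-o; return o,d/np.linalg.norm(d)
    A=np.zeros((3,3));b=np.zeros(3)
    for c,u in((c1,u1),(c2,u2)):
        o,d=ray(c,u);M=np.eye(3)-np.outer(d,d);A+=M;b+=M@o
    return np.linalg.solve(A,b)
def hsvmask(im,lo,hi):
    return cv2.inRange(cv2.cvtColor(im,cv2.COLOR_BGR2HSV),np.array(lo),np.array(hi))
E
python3 - <<'E'
from h import *
for n in('top','scene'):
    c=snap(n,n+'1.png'); print(n,c['T'].round(3).tolist(),np.array(c['mtx']).round(1).tolist(),c['dist_coeffs'])
print(ctrl.get_state())
E
```

```text
pics
top [[-0.014, -0.986, 0.167, 0.381], [-1.0, 0.013, -0.008, -0.008], [0.006, -0.167, -0.986, 1.357], [0.0, 0.0, 0.0, 1.0]] [[464.3, 0.0, 318.1], [0.0, 464.3, 253.4], [0.0, 0.0, 1.0]] [-0.10239684  0.          0.          0.          0.        ]
scene [[-0.578, 0.468, -0.669, 1.395], [0.816, 0.31, -0.488, 0.563], [-0.022, -0.827, -0.561, 0.754], [0.0, 0.0, 0.0, 1.0]] [[497.2, 0.0, 316.8], [0.0, 497.2, 238.1], [0.0, 0.0, 1.0]] [-0.01158139  0.          0.          0.          0.        ]
{'time': 0.1, 'qpos': array([-1.44598859e+00,  2.87070446e-01,  1.57803742e+00, -3.35800748e-05,
        1.27860949e+00, -1.49987530e-01]), 'dq': array([-1.04508422e-03, -2.40213438e-03, -4.55539366e-03, -3.74306570e-04,
       -8.66874267e-04, -9.12804459e-05]), 'joint_efforts': array([ 7.39470925e-04, -4.07296300e+01, -2.93699276e+01, -1.56587103e-04,
        3.39749706e-03,  3.32050845e-06]), 'eef_pos': array([ 0.18311449, -0.64906488,  0.23008624]), 'tcp_rot': array([ 9.90574561e-01,  1.36970472e-01, -2.69746621e-06, -1.06246846e-03]), 'contact_force': array([0.36609874, 0.11480849, 0.06208598]), 'wrist_torque': array([-0.04274899, -0.00671139,  0.03096705]), 'opening': 1.0022548433958987}
```

View pics/top1.png

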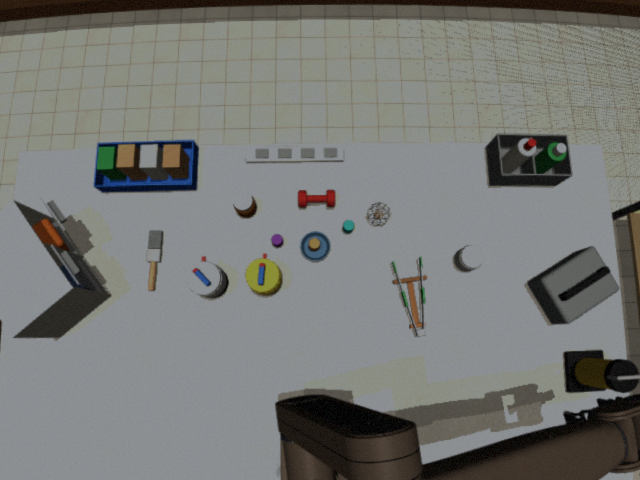

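View pics/scene1.png

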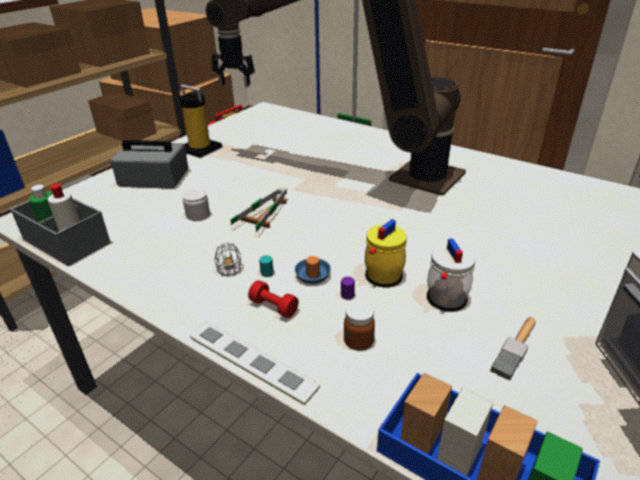

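Top view: the clear barrel is at about (207,278). It has a white cap with its blue bar at (202,277), the bar's red end at (196,271) and the red tab at (204,259). The yellow barrel at (264,276) is a decoy. The treat in the blue bowl is at (315,245), with look-alikes in purple at (277,240) and turquoise at (348,227). The tongs are at (412,295), tips up (+x) and joint at (418,332). The scene view agrees.

Run:
```python
from h import *
c=snap('top'); s=snap('scene')
def blobs(c,lo,hi,roi,mina=4):
    m=hsvmask(c['image'],lo,hi); k=np.zeros_like(m); x0,y0,x1,y1=roi; k[y0:y1,x0:x1]=m[y0:y1,x0:x1]
    n,l,st,ce=cv2.connectedComponentsWithStats(k)
    return [(ce[i],st[i,4],k*0+(l==i)) for i in range(1,n) if st[i,4]>=mina]
def show(name,c,bl,z):
    for ce,a,_ in bl: print(name,ce.round(1),a,plane(c,[ce],z)[0].round(4))
show('bar blue',c,blobs(c,[105,120,60],[130,255,255],(185,255,230,300)),.148)
show('red',c,blobs(c,[0,120,80],[8,255,255],(185,250,230,300)),.148)
show('red@.1',c,blobs(c,[0,120,80],[8,255,255],(185,250,230,300)),.1)
show('bowl',c,blobs(c,[95,70,40],[125,255,255],(295,225,335,265),20),.02)
show('treat',c,blobs(c,[5,90,80],[25,255,255],(300,230,330,260)),.052)
show('green',c,blobs(c,[45,80,30],[85,255,255],(380,250,440,340)),.028)
show('wood',c,blobs(c,[3,80,60],[22,255,255],(380,250,440,340)),.018)
show('S blue',s,blobs(s,[105,120,60],[130,255,255],(430,225,480,280)),.141)
show('S red',s,blobs(s,[0,120,60],[8,255,255],(415,225,480,290)),.141)
im=c['image']
a=cv2.resize(im[245:305,170:250],(400,300),interpolation=cv2.INTER_CUBIC)
b=cv2.resize(im[250:340,370:450],(400,450),interpolation=cv2.INTER_CUBIC)
d=cv2.resize(s['image'][200:320,350:510],(400,300),interpolation=cv2.INTER_CUBIC)
e=cv2.resize(im[215:275,260:360],(400,240),interpolation=cv2.INTER_CUBIC)
o=np.zeros((600,800,3),np.uint8); o[:300,:400]=a;o[300:600,:400]=d;o[:350,400:]=b[:350];o[355:595,400:]=e
cv2.imwrite('pics/crop1.png',o)
```

```text
bar blue [202.  277.3] 79 [0.5258 0.2882 0.148 ]
red [203.1 258.4] 11 [0.5762 0.2867 0.148 ]
red [194.  269.8] 6 [0.5458 0.3102 0.148 ]
red@.1 [203.1 258.4] 11 [0.5839 0.2984 0.1   ]
red@.1 [194.  269.8] 6 [0.5523 0.3228 0.1   ]
bowl [315.1 246.5] 533 [ 0.6278 -0.0107  0.02  ]
treat [314. 243.] 91 [ 0.632  -0.0075  0.052 ]
green [420.5 261.7] 17 [ 0.5776 -0.3168  0.028 ]
green [394.1 266.4] 14 [ 0.565  -0.2388  0.028 ]
green [422.7 294.6] 42 [ 0.4816 -0.3187  0.028 ]
green [404.4 298.5] 42 [ 0.4713 -0.2649  0.028 ]
wood [412.8 299.1] 327 [ 0.4699 -0.2913  0.018 ]
wood [424.4 277.3] 14 [ 0.5329 -0.3284  0.018 ]
wood [395.3 281.4] 17 [ 0.5223 -0.2424  0.018 ]
wood [411.5 325.7] 14 [ 0.3936 -0.2844  0.018 ]
S blue [452.9 244.6] 82 [0.5242 0.2864 0.141 ]
S red [458.1 256.2] 49 [0.5578 0.3117 0.141 ]
S red [444. 275.] 39 [0.632  0.3127 0.141 ]
```

View pics/crop1.png

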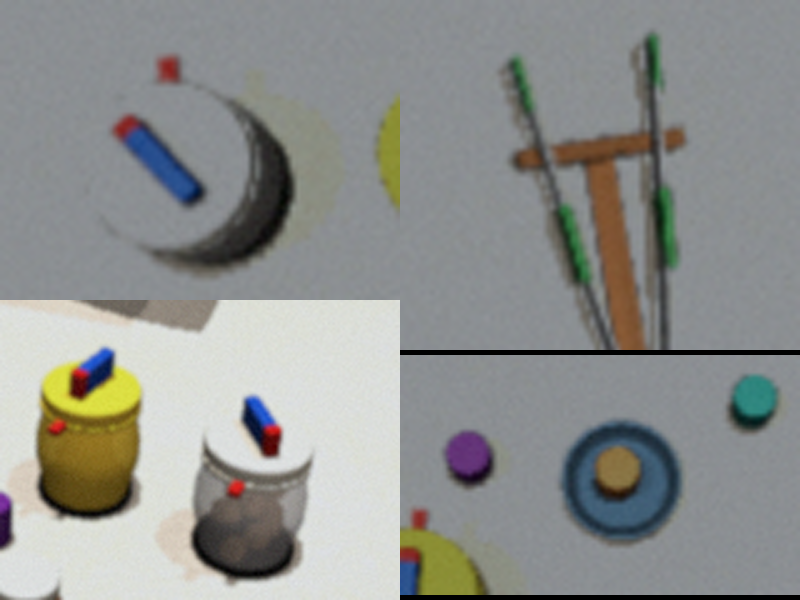

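Crop check: the clear barrel (grey, see-through, white cap) is the right one; yellow, purple and turquoise are decoys. The cap is about 0.7 rad open. Moving now.

Call:
send_rows(translation=[[1, -0.85, 0], [1, -0.7, 0], [1, -0.58, 0], [1, -0.47, 0], [1, -0.36, 0]], rotation=[[0, 0, -1], [0, 0, -1], [0, 0, -1], [0, 0, -1], [0, 0, -1]], grip=[85, 85, 85, 85, 85])

```text
time: 0.82
eef_pos: [0.2823, -0.5031, 0.2311]
tcp_rot: [0.937, 0.349, 0.0, -0.0]
contact_force: [-0.1, -0.1, 0.4]
opening: 0.999
```

```bash
cat >> h.py <<'E'
def togo(x,y,z=None,yaw=None,s=None):
    s=s or ctrl.get_state(); M=R.from_quat(s['tcp_rot']).as_matrix(); p=np.array(s['eef_pos'])
    z=p[2] if z is None else z
    y0=np.degrees(np.arctan2(M[1,0],M[0,0]))
    print('t %.2f'%s['time'],'pos',p.round(4),'yaw %.2f'%y0,'tilt %.2f'%np.degrees(np.arccos(-M[2,2])),'F',np.round(s['contact_force'],1),'Mz',np.round(s['wrist_torque'],2),'open %.1f'%(85.4*s['opening']),
      '| units',((np.array([x,y,z])-p)@M/0.03).round(2),'rotz %.2f'%((y0-(y0 if yaw is None else yaw))/5))
E
python3 -c "
from h import *
togo(.42,-.3,yaw=47.7)
c=snap('wrist'); print(np.array(c['hand_eye']).round(3).tolist(),np.array(c['mtx']).round(0).tolist())
print(plane(c,[[320,240],[0,240],[640,240],[320,0],[320,480]],0.03).round(3))"
```

```text
t 0.82 pos [ 0.2823 -0.5031  0.2311] yaw 40.91 tilt 0.02 F [-0.1 -0.1  0.4] Mz [-0.05  0.03  0.04] open 85.3 | units [ 7.9  -2.11  0.  ] rotz -1.36
[[0.001, -0.949, -0.316, 0.082], [1.0, 0.001, -0.001, 0.0], [0.001, -0.316, 0.949, -0.143], [0.0, 0.0, 0.0, 1.0]] [[390.0, 0.0, 320.0], [0.0, 390.0, 238.0], [0.0, 0.0, 1.0]]
[[ 0.256 -0.526  0.03 ]
 [ 0.049 -0.287  0.03 ]
 [ 0.462 -0.763  0.03 ]
 [ 0.407 -0.394  0.03 ]
 [ 0.023 -0.728  0.03 ]]
```

Call:
send_rows(translation=[[1, -0.25, 0], [1, -0.25, 0], [1, -0.25, 0], [1, -0.25, 0], [1, -0.25, 0]], rotation=[[0, 0, 0], [0, 0, 0], [0, 0, 0], [0, 0, 0], [0, 0, 0]], grip=[85, 85, 85, 85, 85])

```text
time: 1.5
eef_pos: [0.3714, -0.3772, 0.2312]
tcp_rot: [0.938, 0.348, -0.0, -0.0]
contact_force: [1.1, -1.1, -0.4]
opening: 0.997
```

Call:
send_rows(translation=[[1, -0.25, 0], [1, -0.25, 0], [1, -0.25, 0], [0.3, 0, 0]], rotation=[[0, 0, 0], [0, 0, 0], [0, 0, 0], [0, 0, 0]], grip=[85, 85, 85, 85])

```text
time: 2.0
eef_pos: [0.4319, -0.2952, 0.2312]
tcp_rot: [0.937, 0.349, -0.0, -0.0]
contact_force: [0.4, -0.8, 0.3]
opening: 0.997
```

```bash
python3 -c "
from h import *
togo(.50,.23,yaw=47.7)
c=snap('wrist','w1.png')
m=hsvmask(c['image'],[45,80,30],[85,255,255])
n,l,st,ce=cv2.connectedComponentsWithStats(m)
for i in range(1,n):
  if st[i,4]>80: print(ce[i].round(1),st[i,:5],plane(c,[ce[i]],.034)[0].round(4))
"
```

```text
t 2.00 pos [ 0.4319 -0.2952  0.2312] yaw 40.84 tilt 0.01 F [ 0.4 -0.8  0.3] Mz [-0.01 -0.01  0.04] open 85.1 | units [ 13.17 -11.76   0.  ] rotz -1.37
[377.  31.] [365  12  24  41 209] [ 0.5692 -0.2362  0.034 ]
[456.1  87.3] [443  72  27  35 176] [ 0.5815 -0.3148  0.034 ]
[324.9 142.1] [311 118  29  51 368] [ 0.4759 -0.2623  0.034 ]
[378.  176.8] [359 156  38  43 336] [ 0.484  -0.3171  0.034 ]
```

View pics/w1.png

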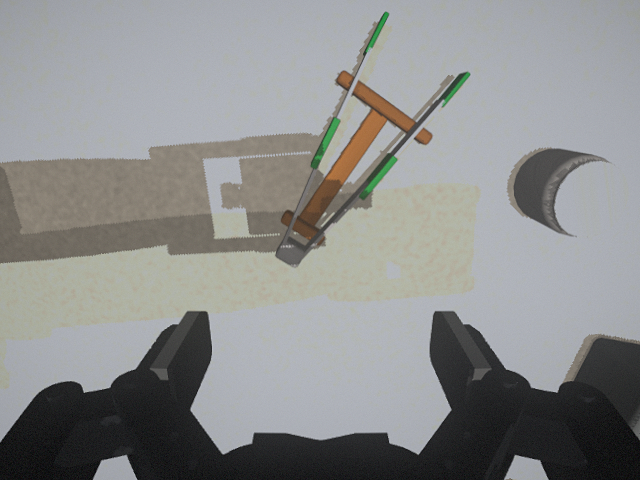

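The wrist view shows the tongs, with grip patches at (325,142) and (378,177) and tip pads at (377,31) and (456,87). That puts the tongs' origin at about (0.480,-0.290), yaw 8.5°. Going on to the barrel.

Call:
send_rows(translation=[[1, -0.9, 0], [1, -0.9, 0], [1, -0.9, 0], [1, -0.9, 0], [1, -0.9, 0]], rotation=[[0, 0, 0], [0, 0, 0], [0, 0, 0], [0, 0, 0], [0, 0, 0]], grip=[85, 85, 85, 85, 85])

```text
time: 2.68
eef_pos: [0.4569, -0.096, 0.2314]
tcp_rot: [0.938, 0.347, 0.0, 0.0]
contact_force: [0.7, 0.3, -1.2]
opening: 0.996
```

Call:
send_rows(translation=[[1, -0.9, 0], [1, -0.9, 0], [1, -0.9, 0], [1, -0.9, 0], [1, -0.9, 0]], rotation=[[0, 0, 0], [0, 0, 0], [0, 0, 0], [0, 0, 0], [0, 0, 0]], grip=[85, 85, 85, 85, 85])

```text
time: 3.3
eef_pos: [0.4829, 0.1043, 0.2315]
tcp_rot: [0.938, 0.348, 0.0, 0.0]
contact_force: [0.7, 0.1, 0.2]
opening: 0.992
```

Call:
send_rows(translation=[[1, -0.9, 0], [1, -0.9, 0], [0.1, -0.9, 0], [0, 0, 0]], rotation=[[0, 0, 0], [0, 0, 0], [0, 0, -0.7], [0, 0, -0.7]], grip=[85, 85, 85, 85])

```text
time: 3.8
eef_pos: [0.477, 0.2072, 0.2311]
tcp_rot: [0.914, 0.406, -0.0, 0.0]
contact_force: [0.4, -0.7, 0.4]
opening: 0.997
```

```bash
python3 -c "
from h import *
togo(.528,.291,yaw=47.7)
c=snap('wrist','w2.png')
for nm,lo,hi,zs in (('blue',[105,100,50],[130,255,255],(.148,.141)),('red',[0,130,60],[8,255,255],(.148,.141,.1)),('red2',[172,130,60],[180,255,255],(.148,.1)),('white',[0,0,170],[180,60,255],(.12,))):
  n,l,st,ce=cv2.connectedComponentsWithStats(hsvmask(c['image'],lo,hi))
  for i in range(1,n):
    if st[i,4]>60:
      print(nm,ce[i].round(1),st[i,:5],[plane(c,[ce[i]],z)[0].round(4)[:2] for z in zs])
      if nm=='blue': print(cv2.minAreaRect(np.argwhere(l==i)[:,::-1].astype(np.float32)))
"
```

```text
t 3.80 pos [0.477  0.2072 0.2311] yaw 47.95 tilt 0.03 F [ 0.4 -0.7  0.4] Mz [ 0.01 -0.04  0.01] open 85.2 | units [ 3.21 -0.61 -0.  ] rotz 0.05
blue [288.9  79.1] [ 276   35   29   90 2197] [array([0.5298, 0.2911]), array([0.5297, 0.2918])]
((289.64044189453125, 79.70890808105469), (26.42632484436035, 89.23511505126953), 2.12109637260437)
blue [462.8 268.4] [ 428  242   70   53 1373] [array([0.535 , 0.1365]), array([0.5351, 0.1324])]
((462.38458251953125, 268.5769348144531), (19.137155532836914, 73.7751235961914), 56.30992889404297)
red [352.3  11.8] [340   0  25  26 338] [array([0.5775, 0.2934]), array([0.5789, 0.2942]), array([0.5871, 0.2989])]
red [290.5  25.9] [278  17  27  20 426] [array([0.5488, 0.31  ]), array([0.5493, 0.3114]), array([0.5523, 0.319 ])]
red [512.1 200.4] [502 191  21  20 227] [array([0.5834, 0.1524]), array([0.585 , 0.1488]), array([0.5943, 0.1279])]
red [499.5 243.8] [489 233  21  24 276] [array([0.562 , 0.1343]), array([0.5629, 0.1302]), array([0.5683, 0.106 ])]
white [134.  156.5] [    0     0   366   424 86268] [array([0.4222, 0.3284])]
white [446.5 231.6] [   191      0    449    454 103584] [array([0.5429, 0.1503])]
white [251.7 232.2] [ 213  205   79   60 2156] [array([0.4431, 0.2395])]
white [522.8 468.4] [505 456  36  24 593] [array([ 0.4642, -0.0826])]
```

View pics/w2.png

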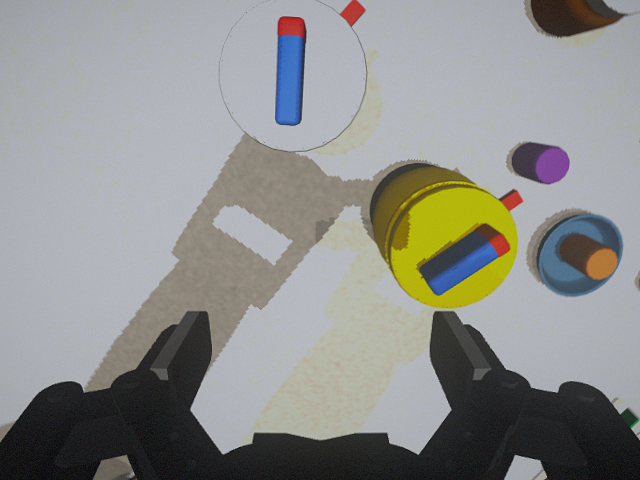

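The wrist view shows the clear cap's bar from its red end (291,17) to its near end (289,126). The disc spans columns 219 to 367, with its bottom at row 151, and the tab is at (352,12). The yellow barrel at (455,245) stays to the right.

```bash
python3 -c "
from h import *
c=snap('wrist')
e=plane(c,[[291,18],[288.5,125]],.148); print(e.round(4), e.mean(0).round(4), np.linalg.norm(e[0]-e[1]).round(4), np.degrees(np.arctan2(*(e[0]-e[1])[1::-1])).round(2))
p=plane(c,[[219.5,77],[367,72],[295,151.5],[240,127],[349,119]],.12)[:,:2]
A=np.c_[2*p,np.ones(5)];x=np.linalg.lstsq(A,(p**2).sum(1),rcond=None)[0];print('disc',x[:2].round(4),np.sqrt(x[2]+x[:2]@x[:2]).round(4))
t=plane(c,[[353,12]],.106)[0]; print('tab',t, np.degrees(np.arctan2(t[1]-x[1],t[0]-x[0])))
togo(.5275,.2905,yaw=47.7)
"
```

```text
[[0.5519 0.3121 0.148 ]
 [0.5133 0.2728 0.148 ]] [0.5326 0.2925 0.148 ] 0.0551 45.47
disc [0.5325 0.2933] 0.0449
tab [0.58654394 0.29724096 0.106     ] 4.16256681573893
t 3.90 pos [0.4776 0.2062 0.2312] yaw 47.74 tilt 0.03 F [-0.2 -0.3  0.3] Mz [0.01 0.02 0.02] open 85.1 | units [ 3.2  -0.66 -0.  ] rotz 0.01
```

Call:
send_rows(translation=[[1, -0.2, 0.5], [1, -0.2, 0.5], [1, -0.2, 0.5], [0.3, 0, 0.5], [0, 0, 0.4]], rotation=[[0, 0, 0.4], [0, 0, 0], [0, 0, 0], [0, 0, 0], [0, 0, 0]], grip=[60, 50, 50, 50, 50])

```text
time: 4.53
eef_pos: [0.5327, 0.2898, 0.1581]
tcp_rot: [0.922, 0.388, -0.001, 0.0]
contact_force: [-0.2, -1.0, -0.0]
opening: 0.582
```

```bash
python3 -c "
from h import *
togo(.5325,.293,.126,45.5)"
```

```text
t 4.53 pos [0.5327 0.2898 0.1581] yaw 45.69 tilt 0.08 F [-0.2 -1.  -0. ] Mz [ 0.02 -0.01 -0.  ] open 49.7 | units [ 0.07 -0.08  1.07] rotz 0.04
```

Call:
send_rows(translation=[[0.07, -0.08, 0.6], [0, 0, 0.47], [0, 0, 0], [0, 0, 0], [0, 0, 0]], rotation=[[0, 0, 0], [0, 0, 0], [0, 0, 0], [0, 0, 0], [0, 0, 0]], grip=[50, 40, 5, 5, 5], squeeze=50)

```text
time: 5.15
eef_pos: [0.5319, 0.2934, 0.1269]
tcp_rot: [0.921, 0.389, -0.001, 0.0]
contact_force: [-0.4, -0.9, -3.8]
opening: 0.151
```

Call:
send_rows(translation=[[0, 0, 0], [0, 0, 0], [0, 0, 0]], rotation=[[0, 0, 0], [0, 0, 0], [0, 0, 0]], grip=[5, 5, 5])

```text
time: 5.52
eef_pos: [0.5319, 0.2935, 0.1269]
tcp_rot: [0.921, 0.389, -0.001, 0.0]
contact_force: [0.6, -2.6, -4.2]
opening: 0.15
```

```bash
python3 -c "
from h import *
togo(.5325,.293,.126,4.2)"
```

```text
t 5.53 pos [0.5319 0.2935 0.1269] yaw 45.75 tilt 0.08 F [ 0.6 -2.6 -4.2] Mz [-0.32  0.16 -0.05] open 12.8 | units [0.   0.02 0.03] rotz 8.31
```

Call:
send_rows(translation=[[0, 0, 0], [0, 0, 0], [0, 0, 0], [0, 0, 0], [0, 0, 0]], rotation=[[0, 0, 0.8], [0, 0, 0.8], [0, 0, 0.8], [0, 0, 0.8], [0, 0, 0.8]], grip=[5, 5, 5, 5, 5])

```text
time: 6.15
eef_pos: [0.5319, 0.2934, 0.1269]
tcp_rot: [0.975, 0.222, -0.001, 0.0]
contact_force: [-0.8, -1.6, -4.5]
opening: 0.154
```

```bash
python3 -c "
from h import *
togo(.5325,.293,.126,4.2)"
```

```text
t 6.15 pos [0.5319 0.2934 0.1269] yaw 25.66 tilt 0.09 F [-0.8 -1.6 -4.5] Mz [-0.28  0.23  0.12] open 13.1 | units [0.01 0.02 0.03] rotz 4.29
```

Call:
send_rows(translation=[[0, 0, 0], [0, 0, 0], [0, 0, 0], [0, 0, 0], [0, 0, 0]], rotation=[[0, 0, 0.8], [0, 0, 0.8], [0, 0, 0.8], [0, 0, 0.8], [0, 0, 0.3]], grip=[5, 5, 5, 5, 5])

```text
time: 6.78
eef_pos: [0.532, 0.2934, 0.1269]
tcp_rot: [0.997, 0.072, -0.001, 0.001]
contact_force: [-1.1, -3.5, -5.2]
opening: 0.149
```

```bash
python3 -c "
from h import *
togo(.5325,.293,.126,4.2)"
```

```text
t 6.78 pos [0.532  0.2934 0.1269] yaw 8.24 tilt 0.09 F [-1.1 -3.5 -5.2] Mz [-0.48  0.19  0.12] open 12.7 | units [0.02 0.01 0.03] rotz 0.81
```

Call:
send_rows(translation=[[0, 0, 0], [0, 0, 0], [0, 0, 0]], rotation=[[0, 0, 0.4], [0, 0, 0.4], [0, 0, 0]], grip=[5, 5, 5])

```text
time: 7.15
eef_pos: [0.5321, 0.2934, 0.1269]
tcp_rot: [0.999, 0.037, -0.0, 0.001]
contact_force: [-0.4, -4.6, -5.8]
opening: 0.151
```

```bash
python3 -c "
from h import *
togo(.5325,.293,.126,4.2)"
```

```text
t 7.15 pos [0.5321 0.2934 0.1269] yaw 4.28 tilt 0.07 F [-0.4 -4.6 -5.8] Mz [-0.69  0.14  0.31] open 12.9 | units [0.01 0.01 0.03] rotz 0.02
```

Call:
send_rows(translation=[[0, 0, 0], [0, 0, 0], [0, 0, 0]], rotation=[[0, 0, 0.3], [0, 0, 0.3], [0, 0, 0]], grip=[5, 5, 5])

```text
time: 7.52
eef_pos: [0.5322, 0.2934, 0.127]
tcp_rot: [1.0, 0.012, -0.0, 0.001]
contact_force: [-2.0, -4.6, -5.0]
opening: 0.151
```

```bash
python3 -c "
from h import *
togo(.5325,.293,.126,4.2)"
```

```text
t 7.53 pos [0.5322 0.2934 0.127 ] yaw 1.43 tilt 0.11 F [-2.  -4.6 -5. ] Mz [-0.82  0.14  1.5 ] open 12.9 | units [0.01 0.01 0.03] rotz -0.55
```

The wrist torque jumped to 1.5 N m, so the hard stop is reached. Releasing and checking.

Call:
send_rows(translation=[[0, 0, 0], [0, 0, 0], [0, 0, -1], [0, 0, -1], [-1, 0, -1]], rotation=[[0, 0, 0], [0, 0, 0], [0, 0, 0], [0, 0, 0], [0, 0, 0]], grip=[50, 50, 60, 85, 85])

```text
time: 8.15
eef_pos: [0.5041, 0.2941, 0.2202]
tcp_rot: [1.0, 0.009, 0.002, -0.002]
contact_force: [-0.5, 0.5, 0.5]
opening: 0.994
```

Call:
send_rows(translation=[[-1, 0.5, 0], [-0.4, 1, 0], [0, 1, 0]], rotation=[[0, 0, 0], [0, 0, 0], [0, 0, 0]], grip=[85, 85, 85])

```text
time: 8.52
eef_pos: [0.4619, 0.2178, 0.2192]
tcp_rot: [1.0, 0.011, 0.002, -0.002]
contact_force: [0.9, -0.5, 0.3]
opening: 0.994
```

```bash
python3 -c "
from h import *
togo(.480,-.290,yaw=8.5)
c=snap('wrist','w3.png')
im=c['image']
for nm,lo,hi,z in (('blue',[105,100,50],[130,255,255],.148),('red',[0,130,60],[8,255,255],.148),('redtab',[0,130,60],[8,255,255],.106)):
  n,l,st,ce=cv2.connectedComponentsWithStats(hsvmask(im,lo,hi))
  for i in range(1,n):
    if st[i,4]>60:
      p=plane(c,[ce[i]],z)[0][:2]; print(nm,ce[i].round(1),st[i,4],p.round(4),'angle about axis',np.degrees(np.arctan2(p[1]-.293,p[0]-.5325)).round(1))
"
```

```text
t 8.53 pos [0.4619 0.2178 0.2192] yaw 1.21 tilt 0.29 F [ 0.9 -0.5  0.3] Mz [-0.01 -0.04 -0.03] open 84.9 | units [ 0.24 16.94 -0.05] rotz -1.46
blue [477.3 130.4] 1994 [0.5355 0.1354] angle about axis -88.9
blue [191.  135.5] 2219 [0.5293 0.2897] angle about axis -134.9
red [472.1  31.7] 302 [0.5844 0.1441] angle about axis -70.8
red [198.1  35.6] 300 [0.5792 0.283 ] angle about axis -12.1
red [487.2  79.2] 427 [0.5618 0.1334] angle about axis -79.6
red [182.4  84. ] 342 [0.5556 0.2926] angle about axis -1.1
redtab [472.1  31.7] 302 [0.5925 0.1293] angle about axis -69.9
redtab [198.1  35.6] 300 [0.5862 0.2954] angle about axis 2.6
redtab [487.2  79.2] 427 [0.5655 0.1165] angle about axis -79.4
redtab [182.4  84. ] 342 [0.5581 0.3069] angle about axis 28.4
```

View pics/w3.png

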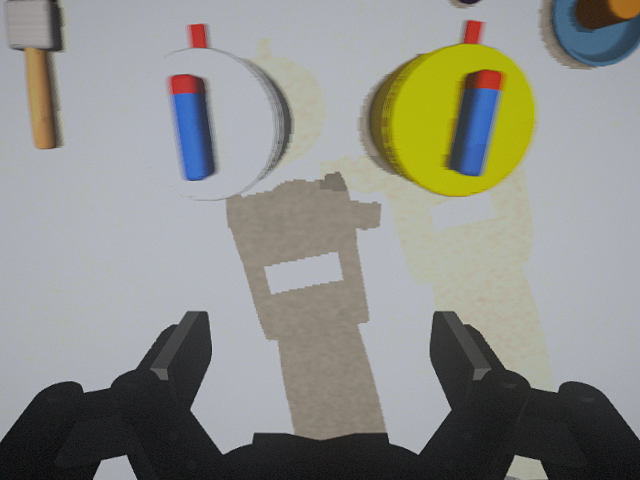

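The bar now points at the red tab: the red end is at (182,84) and the tab at (198,36). The cap is shut. On to the tongs.

Call:
send_rows(translation=[[0, 1, 0], [0, 1, 0], [0, 1, 0], [0, 1, 0], [0, 1, 0]], rotation=[[0, 0, 0], [0, 0, 0], [0, 0, 0], [0, 0, 0], [0, 0, 0]], grip=[85, 85, 85, 85, 85])

```text
time: 9.2
eef_pos: [0.4664, 0.0671, 0.219]
tcp_rot: [1.0, 0.01, 0.002, -0.001]
contact_force: [1.0, -1.3, 0.3]
opening: 0.997
```

Call:
send_rows(translation=[[0, 1, 0], [0, 1, 0], [0, 1, 0], [0, 1, 0], [0, 1, 0]], rotation=[[0, 0, 0], [0, 0, 0], [0, 0, 0], [0, 0, 0], [0, 0, 0]], grip=[85, 85, 85, 85, 85])

```text
time: 9.82
eef_pos: [0.4698, -0.0834, 0.2189]
tcp_rot: [1.0, 0.01, 0.002, -0.0]
contact_force: [-0.0, -0.0, -0.2]
opening: 0.997
```

Call:
send_rows(translation=[[0, 1, 0], [0, 1, 0], [0, 1, 0], [0, 1, 0], [0, 1, 0]], rotation=[[0, 0, 0], [0, 0, 0], [0, 0, 0], [0, 0, -0.7], [0, 0, -0.76]], grip=[85, 85, 85, 85, 85])

```text
time: 10.45
eef_pos: [0.4749, -0.2336, 0.2189]
tcp_rot: [0.997, 0.075, 0.002, 0.001]
contact_force: [0.5, 0.2, -0.6]
opening: 0.998
```

Call:
send_rows(translation=[[0, 1, 0.7], [0, 0.7, 0.8], [0, 0, 0]], rotation=[[0, 0, 0], [0, 0, 0], [0, 0, 0]], grip=[85, 85, 85])

```text
time: 10.82
eef_pos: [0.4812, -0.2833, 0.1713]
tcp_rot: [0.997, 0.073, -0.0, -0.001]
contact_force: [-0.6, 1.2, -0.1]
opening: 0.994
```

```bash
python3 -c "
from h import *
c=snap('wrist','w4.png')
P=[]
n,l,st,ce=cv2.connectedComponentsWithStats(hsvmask(c['image'],[45,80,30],[85,255,255]))
for i in range(1,n):
  if st[i,4]>80: print(ce[i].round(1),st[i,:5],plane(c,[ce[i]],.037)[0].round(4))
togo(.480,-.290,yaw=8.5)
"
```

```text
[271.4  90.9] [266  68  11  52 265] [ 0.569  -0.2365  0.037 ]
[388.3  91.3] [383  68  11  52 266] [ 0.5803 -0.3143  0.037 ]
[292.2 228. ] [285 199  15  59 444] [ 0.4753 -0.2624  0.037 ]
[365.8 227.2] [359 199  15  59 419] [ 0.4839 -0.3165  0.037 ]
t 10.88 pos [ 0.4816 -0.283   0.1725] yaw 8.42 tilt 0.08 F [-0.2 -1.2  0.8] Mz [ 0.07  0.01 -0.01] open 85.3 | units [-0.09  0.22 -0.  ] rotz -0.02
```

View pics/w4.png

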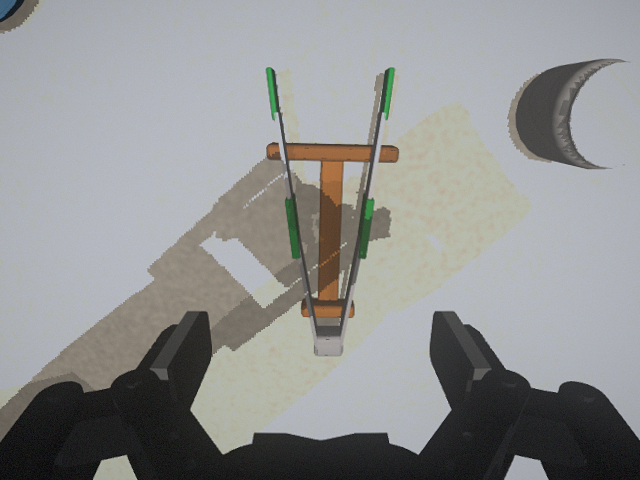

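The tongs are centred in view, with grips at (292,228) and (366,227), tips at (271,91) and (388,91), and the joint at (328,345). Descending to grasp.

Call:
send_rows(translation=[[-0.1, 0.2, 1], [0, 0, 1], [0, 0, 1], [0, 0, 0.8], [0, 0, 0]], rotation=[[0, 0, 0], [0, 0, 0], [0, 0, 0], [0, 0, 0], [0, 0, 0]], grip=[85, 85, 85, 85, 85])

```text
time: 11.5
eef_pos: [0.479, -0.288, 0.058]
tcp_rot: [0.997, 0.075, -0.0, -0.001]
contact_force: [0.2, -0.1, -0.3]
opening: 0.994
```

```bash
python3 -c "
from h import *
togo(.4796,-.2895,.010,8.5)"
```

```text
t 11.50 pos [ 0.479 -0.288  0.058] yaw 8.55 tilt 0.11 F [ 0.2 -0.1 -0.3] Mz [ 0.02 -0.02  0.04] open 84.9 | units [0.01 0.05 1.6 ] rotz 0.01
```

Call:
send_rows(translation=[[0, 0.05, 0.8], [0, 0, 0.8], [0, 0, 0], [0, 0, 0], [0, 0, 0]], rotation=[[0, 0, 0], [0, 0, 0], [0, 0, 0], [0, 0, 0], [0, 0, 0]], grip=[85, 85, 70, 60, 52], squeeze=35)

```text
time: 12.12
eef_pos: [0.4815, -0.2925, 0.0139]
tcp_rot: [0.997, 0.075, 0.002, 0.002]
contact_force: [-0.5, 0.8, 6.3]
opening: 0.616
```

Call:
send_rows(translation=[[0, 0, 0], [0, 0, 0], [0, 0, 0]], rotation=[[0, 0, 0], [0, 0, 0], [0, 0, 0]], grip=[51, 50, 50])

```text
time: 12.5
eef_pos: [0.4817, -0.2926, 0.0143]
tcp_rot: [0.997, 0.075, 0.002, 0.002]
contact_force: [-0.1, 2.0, 8.3]
opening: 0.584
```

```bash
python3 -c "
from h import *
togo(.4796,-.2895,.010,8.5)"
```

```text
t 12.50 pos [ 0.4817 -0.2926  0.0143] yaw 8.55 tilt 0.37 F [-0.1  2.   8.3] Mz [0.34 0.06 0.  ] open 49.8 | units [-0.05 -0.11  0.14] rotz 0.01
```

Call:
send_rows(translation=[[0, 0, -0.3], [0, 0, -0.6], [0, 0, -1], [0, 0, -1], [0, 0, 0]], rotation=[[0, 0, 0], [0, 0, 0], [0, 0, 0], [0, 0, 0], [0, 0, 0]], grip=[50, 50, 50, 50, 50])

```text
time: 13.12
eef_pos: [0.4812, -0.2925, 0.1012]
tcp_rot: [0.997, 0.075, 0.003, 0.003]
contact_force: [-0.5, -0.2, -0.7]
opening: 0.584
```

```bash
python3 -c "
from h import *
c=snap('wrist','w5.png')
togo(.537,-.008,.15,0)
n,l,st,ce=cv2.connectedComponentsWithStats(hsvmask(c['image'],[45,80,30],[85,255,255]))
z=c['state']['eef_pos'][2]+.02
for i in range(1,n):
  if st[i,4]>80: print(ce[i].round(1),st[i,:5],plane(c,[ce[i]],z)[0].round(4))
"
```

```text
t 13.18 pos [ 0.48   -0.2915  0.099 ] yaw 8.55 tilt 0.21 F [ 0.  -0.1 -0.7] Mz [0.01 0.02 0.04] open 50.6 | units [ 3.29 -9.06 -1.72] rotz 1.71
[223.   51.3] [ 211    0   27  124 1696] [ 0.574  -0.2492  0.1212]
[423.3  53.1] [ 409    1   28  125 1682] [ 0.5824 -0.3074  0.1212]
[259.5 348.1] [ 245  294   31  111 1926] [ 0.4757 -0.2701  0.1212]
[381.2 349.1] [ 367  296   30  110 1733] [ 0.4818 -0.3148  0.1212]
```

View pics/w5.png

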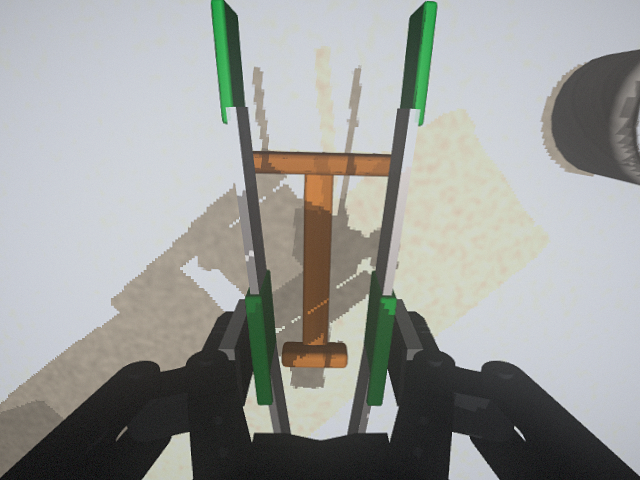

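The tongs hang level between the fingers, off the rest, with tips at (223,51) and (423,53). Carrying them to the bowl.

Call:
send_rows(translation=[[0, 0, -0.7], [0, 0, -0.7], [0, -0.5, 0], [0.1, -0.8, 0], [0.1, -1, 0]], rotation=[[0, 0, 0.8], [0, 0, 0.9], [0, 0, 0], [0, 0, 0], [0, 0, 0]], grip=[50, 50, 50, 50, 50])

```text
time: 13.8
eef_pos: [0.4839, -0.2198, 0.1368]
tcp_rot: [1.0, 0.001, -0.002, -0.001]
contact_force: [0.1, 0.2, -0.7]
opening: 0.588
```

Call:
send_rows(translation=[[0.1, -1, 0], [0.1, -1, 0], [0.1, -1, 0], [0.1, -1, 0], [0, -1, 0]], rotation=[[0, 0, 0], [0, 0, 0], [0, 0, 0], [0, 0, 0], [0, 0, 0]], grip=[50, 50, 50, 50, 50])

```text
time: 14.42
eef_pos: [0.4955, -0.0696, 0.1368]
tcp_rot: [1.0, 0.001, -0.002, -0.001]
contact_force: [0.2, -0.5, -0.6]
opening: 0.592
```

Call:
send_rows(translation=[[0, -1, 0], [0, -0.7, 0], [0, -0.4, 0], [0, 0, 0]], rotation=[[0, 0, 0], [0, 0, 0], [0, 0, 0], [0, 0, 0]], grip=[51, 51, 51, 51])

```text
time: 14.92
eef_pos: [0.4961, -0.0079, 0.138]
tcp_rot: [1.0, 0.001, -0.001, -0.0]
contact_force: [0.1, 0.2, -0.6]
opening: 0.598
```

```bash
python3 -c "
from h import *
togo(.537,-.008,.1,0)
c=snap('wrist','w6.png'); s=snap('scene'); t=snap('top')
def bl(c,lo,hi,a,z,nm,roi=None):
  m=hsvmask(c['image'],lo,hi)
  n,l,st,ce=cv2.connectedComponentsWithStats(m)
  for i in range(1,n):
    if st[i,4]>a and (roi is None or roi[0]<ce[i][0]<roi[2] and roi[1]<ce[i][1]<roi[3]): print(nm,ce[i].round(1),st[i,:5],plane(c,[ce[i]],z)[0].round(4))
g=([45,80,30],[85,255,255])
zt=c['state']['eef_pos'][2]+.019
bl(c,*g,80,zt,'w green'); bl(t,*g,5,zt,'t green',(270,220,360,310)); bl(s,*g,5,zt,'s green',(250,150,420,320))
bl(c,[5,100,60],[22,255,255],100,.052,'w treat'); bl(c,[95,70,40],[125,255,255],200,.02,'w bowl')
o=cv2.resize(s['image'][180:300,240:400],(640,480),interpolation=cv2.INTER_CUBIC)
cv2.imwrite('pics/w6b.png',np.hstack([c['image'][::,::][::2,::2].copy() if 0 else cv2.resize(c['image'],(400,300)),cv2.resize(o,(400,300))]))
"
```

```text
t 14.93 pos [ 0.4961 -0.0079  0.138 ] yaw 0.16 tilt 0.12 F [ 0.1  0.2 -0.6] Mz [-0.   -0.05  0.01] open 51.1 | units [1.37 0.01 1.26] rotz 0.03
w green [221.5  49.4] [ 208    0   30  123 1956] [0.5949 0.0218 0.157 ]
w green [424.6  51. ] [ 408    1   32  125 1982] [ 0.5947 -0.0379  0.157 ]
w green [257.4 349.4] [ 243  296   29  109 1763] [0.4926 0.0159 0.157 ]
w green [382.5 350. ] [ 368  297   31  109 1709] [ 0.4926 -0.0308  0.157 ]
t green [303.8 251.2] [303 246   3  11  24] [0.5904 0.0195 0.157 ]
t green [326.4 250.6] [326 246   2  11  20] [ 0.5914 -0.04    0.157 ]
s green [335.2 194.3] [331 189  11  12  68] [ 0.5021 -0.0298  0.157 ]
s green [348.8 201.6] [348 199   3   7  16] [0.5141 0.017  0.157 ]
s green [311.1 210.2] [308 206   8  10  42] [ 0.596 -0.035  0.157]
s green [332.2 217.2] [329 213   8  10  44] [0.5948 0.0236 0.157 ]
w treat [319.   16.4] [ 289    0   61   41 1862] [ 0.6254 -0.0064  0.052 ]
w treat [  3.4 157.7] [  0 146   9  22 153] [0.5524 0.1865 0.052 ]
w bowl [324.6  43. ] [ 250    0  148   91 8802] [ 0.6169 -0.0097  0.02  ]
w bowl [  7.2 228.3] [   0  168   21  109 1512] [0.4973 0.2235 0.02  ]
```

View pics/w6b.png

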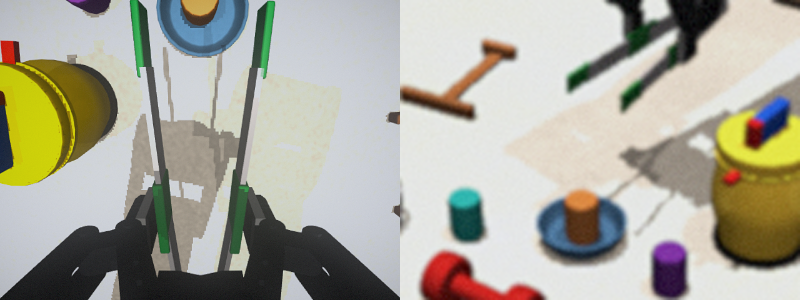

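Both views show the tongs level, with the tips straddling the line to the treat (y about -0.008). The treat stands at (319,16) in the wrist view, about 41 mm ahead of the tips. Advancing above it.

Call:
send_rows(translation=[[0.5, 0, 0.4], [0.5, 0, 0.6], [0.4, 0, 0.6], [0, 0, 0.3], [0, 0, 0]], rotation=[[0, 0, 0], [0, 0, 0], [0, 0, 0], [0, 0, 0], [0, 0, 0]], grip=[51, 51, 51, 51, 51])

```text
time: 15.7
eef_pos: [0.5381, -0.0091, 0.0814]
tcp_rot: [1.0, 0.0, -0.001, -0.0]
contact_force: [-0.6, -1.0, 0.5]
opening: 0.595
```

```bash
cat > chk.py <<'E'
from h import *
import sys
togo(.538,-.008,.026,0)
c=snap('wrist',sys.argv[1]+'.png'); s=snap('scene'); t=snap('top')
def bl(c,lo,hi,a,z,nm,roi=None):
  out=[]
  n,l,st,ce=cv2.connectedComponentsWithStats(hsvmask(c['image'],lo,hi))
  for i in range(1,n):
    if st[i,4]>a and (roi is None or roi[0]<ce[i][0]<roi[2] and roi[1]<ce[i][1]<roi[3]):
      print(nm,ce[i].round(1),st[i,:5],plane(c,[ce[i]],z)[0].round(4)); out.append(ce[i])
  return out
g=([45,80,30],[85,255,255]); zt=c['state']['eef_pos'][2]+.017
bl(c,*g,80,zt,'w green'); a=bl(t,*g,5,zt,'t green',(270,200,360,310)); b=bl(s,*g,5,zt,'s green',(250,150,420,320))
for u in a:
  for v in b:
    p=tri(t,u,s,v); e=np.linalg.norm(proj(t,p)[0]-u)
    if e<1.5: print('tri',u.round(0),v.round(0),p.round(4),e.round(2))
br=([5,100,60],[22,255,255])
bl(c,*br,100,.052,'w treat',(200,0,450,200)); bl(t,*br,20,.052,'t treat',(290,200,340,270)); bl(s,*br,20,.03,'s treat',(280,200,350,300))
x0=int(sys.argv[2]) if len(sys.argv)>2 else 240; y0=int(sys.argv[3]) if len(sys.argv)>3 else 180
o=cv2.resize(s['image'][y0:y0+120,x0:x0+160],(400,300),interpolation=cv2.INTER_CUBIC)
cv2.imwrite('pics/'+sys.argv[1]+'b.png',np.hstack([cv2.resize(c['image'],(400,300)),o]))
E
python3 chk.py w7
```

```text
t 15.70 pos [ 0.5381 -0.0091  0.0814] yaw 0.01 tilt 0.14 F [-0.6 -1.   0.5] Mz [ 0.06 -0.02  0.02] open 50.8 | units [ 0.   -0.04  1.85] rotz 0.00
w green [222.5  51.8] [ 208    0   32  124 2169] [0.6366 0.0206 0.0984]
w green [421.8  55.8] [ 403    1   37  124 2531] [ 0.6355 -0.039   0.0984]
w green [257.5 349.1] [ 243  296   29  109 1797] [0.5334 0.0151 0.0984]
w green [382.4 349.8] [ 368  297   31  109 1750] [ 0.5331 -0.0323  0.0984]
t green [304.3 239.1] [303 235   3   8  17] [0.6347 0.0191 0.0984]
t green [325.6 240.3] [325 235   2  12  21] [ 0.6305 -0.0396  0.0984]
s green [325.6 221.4] [322 217   9  11  63] [ 0.5416 -0.0321  0.0984]
s green [339.  229.2] [338 226   3   8  20] [0.553  0.0147 0.0984]
s green [301.  238.2] [298 234   8  10  41] [ 0.6344 -0.0386  0.0984]
s green [321.8 246.2] [318 241   9  12  49] [0.6344 0.021  0.0984]
tri [304. 239.] [326. 221.] [0.6211 0.0201 0.1586] 1.01
tri [304. 239.] [322. 246.] [0.6343 0.0199 0.098 ] 0.31
tri [326. 240.] [301. 238.] [ 0.6313 -0.0402  0.096 ] 0.23
w treat [311.2  63.7] [ 276   26   78   83 3704] [ 0.6378 -0.0049  0.052 ]
t treat [314.2 241.8] [309 238  11   8  62] [ 0.6356 -0.0081  0.052 ]
s treat [312.3 266. ] [306 256  13  21 241] [ 0.6355 -0.0073  0.03  ]
```

View pics/w7b.png

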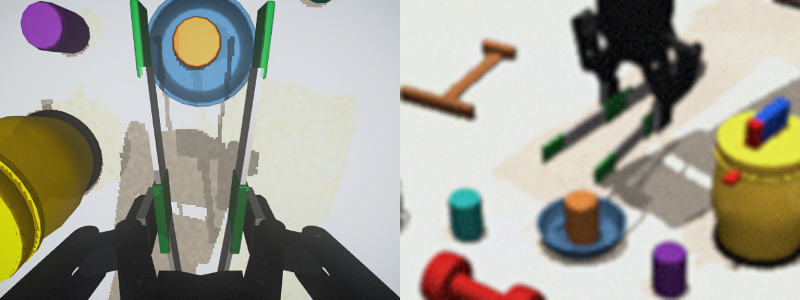

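The treat's top face (centre about (315,66)) is between the pads, about 3 mm to the left of their mid-line. The triangulated tips are 14 mm above the TCP. Correcting and lowering.

Call:
send_rows(translation=[[0.1, -0.09, 0], [0, 0, 0.6], [0, 0, 0.6], [0, 0, 0.4], [0, 0, 0.25]], rotation=[[0, 0, 0], [0, 0, 0], [0, 0, 0], [0, 0, 0], [0, 0, 0]], grip=[51, 51, 51, 51, 51])

```text
time: 16.48
eef_pos: [0.5412, -0.0059, 0.025]
tcp_rot: [1.0, 0.0, -0.001, -0.0]
contact_force: [1.2, -0.0, -1.2]
opening: 0.594
```

```bash
python3 chk.py w8
```

```text
t 16.48 pos [ 0.5412 -0.0059  0.025 ] yaw 0.04 tilt 0.14 F [ 1.2 -0.  -1.2] Mz [-0.01 -0.03  0.  ] open 50.8 | units [-0.11  0.07 -0.03] rotz 0.01
w green [223.2  53.1] [ 208    0   33  124 2392] [0.6393 0.0236 0.042 ]
w green [421.6  57. ] [ 403    1   37  125 2711] [ 0.6383 -0.0358  0.042 ]
w green [381.7 348.6] [ 366  293   33  113 1917] [ 0.5368 -0.0288  0.042 ]
w green [258.2 348.7] [ 243  295   32  110 1921] [0.5367 0.018  0.042 ]
t green [303.5 242. ] [303 238   2   9  18] [0.6374 0.0227 0.042 ]
t green [324.2 243. ] [323 238   3  10  24] [ 0.6338 -0.0371  0.042 ]
s green [326.4 241.5] [323 236  10  13  68] [ 0.5457 -0.0276  0.042 ]
s green [339.3 249.3] [338 246   3   8  18] [0.556 0.018 0.042]
s green [302.  259.7] [299 255   8  11  43] [ 0.6418 -0.0331  0.042 ]
s green [322.4 267.2] [319 262   8  12  61] [0.6387 0.0244 0.042 ]
tri [304. 242.] [326. 242.] [0.6235 0.0234 0.1063] 0.93
tri [304. 242.] [322. 267.] [0.6375 0.0231 0.0407] 0.13
tri [324. 243.] [302. 260.] [ 0.6353 -0.0376  0.036 ] 0.17
w treat [321.2  53.3] [ 266    0  114  121 8791] [ 0.6378 -0.0056  0.052 ]
t treat [313.8 243.3] [309 238  11  11  93] [ 0.6312 -0.0071  0.052 ]
s treat [312.  265.4] [305 255  14  23 253] [ 0.6338 -0.0095  0.03  ]
```

View pics/w8b.png

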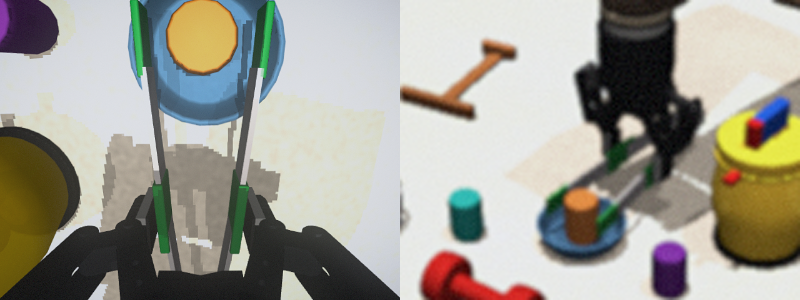

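The treat is centred between the pads (column 321, mid-line 322), and the pads are above the rim. Closing.

Call:
send_rows(translation=[[0, 0, 0], [0, 0, 0], [0, 0, 0], [0, 0, 0], [0, 0, 0]], rotation=[[0, 0, 0], [0, 0, 0], [0, 0, 0], [0, 0, 0], [0, 0, 0]], grip=[48, 45, 42, 39, 36], squeeze=35)

```text
time: 17.25
eef_pos: [0.5422, -0.0062, 0.027]
tcp_rot: [1.0, 0.0, 0.0, 0.0]
contact_force: [-0.0, 1.0, 0.9]
opening: 0.449
```

Call:
send_rows(translation=[[0, 0, 0], [0, 0, 0], [0, 0, 0]], rotation=[[0, 0, 0], [0, 0, 0], [0, 0, 0]], grip=[33, 30, 30])

```text
time: 17.62
eef_pos: [0.5423, -0.0062, 0.0269]
tcp_rot: [1.0, 0.0, 0.0, 0.0]
contact_force: [-0.5, -0.2, 1.6]
opening: 0.451
```

```bash
python3 chk.py w9
```

```text
t 17.62 pos [ 0.5423 -0.0062  0.0269] yaw 0.04 tilt 0.03 F [-0.5 -0.2  1.6] Mz [ 0.01 -0.09 -0.01] open 38.5 | units [-0.14  0.06  0.03] rotz 0.01
w green [258.1  51.8] [ 249    0   22  123 1828] [0.6406 0.013  0.0439]
w green [385.9  54.5] [ 372    1   25  124 1879] [ 0.6399 -0.0252  0.0439]
w green [274.3 346.1] [ 264  289   23  113 1745] [0.5389 0.0116 0.0439]
w green [366.1 346.9] [ 354  292   24  111 1767] [ 0.5386 -0.0231  0.0439]
t green [307.5 242. ] [307 237   2  11  20] [0.6369 0.0112 0.0439]
t green [320.6 242.6] [320 238   2  11  20] [ 0.6348 -0.0264  0.0439]
s green [328.1 242.2] [325 237   8  12  61] [ 0.5481 -0.0207  0.0439]
s green [336.8 248.7] [336 245   3   9  20] [0.5596 0.0129 0.0439]
s green [303.2 262.4] [302 258   4   9  20] [ 0.6508 -0.0228  0.0439]
s green [318.6 265.6] [315 261   9  11  59] [0.6407 0.0152 0.0439]
tri [308. 242.] [319. 266.] [0.6372 0.0118 0.0403] 0.24
tri [321. 243.] [303. 262.] [ 0.6384 -0.0289  0.0333] 0.97
w treat [320.8  59.7] [ 265    3  114  121 9060] [ 0.6374 -0.0058  0.052 ]
t treat [313.9 243.3] [309 238  11  11  91] [ 0.6314 -0.0073  0.052 ]
s treat [311.4 265.4] [305 255  14  23 208] [ 0.6347 -0.0105  0.03  ]
```

The fingers stopped at 38.5 mm, which is the treat width. Lifting.

Call:
send_rows(translation=[[0, 0, -0.1], [0, 0, -0.2], [0, 0, -0.3], [0, 0, -0.4], [0, 0, -0.5]], rotation=[[0, 0, 0], [0, 0, 0], [0, 0, 0], [0, 0, 0], [0, 0, 0]], grip=[30, 30, 30, 30, 30])

```text
time: 18.4
eef_pos: [0.542, -0.0061, 0.0727]
tcp_rot: [1.0, 0.0, -0.0, 0.0]
contact_force: [0.9, -0.3, -2.2]
opening: 0.445
```

Call:
send_rows(translation=[[0, 0, -0.5], [0, 0, -0.6], [0, 0, -0.6], [0, 0, -0.6], [0, 0, -0.6]], rotation=[[0, 0, 0], [0, 0, 0], [0, 0, 0], [0, 0, 0], [0, 0, 0]], grip=[30, 30, 30, 30, 30])

```text
time: 19.02
eef_pos: [0.5421, -0.0061, 0.1601]
tcp_rot: [1.0, 0.0, 0.0, 0.0]
contact_force: [-0.0, -0.2, -1.5]
opening: 0.45
```

Call:
send_rows(translation=[[0, 0, -0.4], [0, 0, -0.2], [0, 0, 0], [0, 0, 0], [0, 0, 0]], rotation=[[0, 0, 0], [0, 0, 0], [0, 0, 0], [0, 0, 0], [0, 0, 0]], grip=[30, 30, 30, 30, 30])

```text
time: 19.65
eef_pos: [0.5416, -0.006, 0.1759]
tcp_rot: [1.0, 0.0, -0.001, -0.0]
contact_force: [1.1, -0.1, -1.5]
opening: 0.448
```

```bash
python3 chk.py w10 240 170
python3 - <<'E'
from h import *
for n,b in(('top',(290,215,345,275)),('scene',(285,235,345,295))):
    c=snap(n); m=hsvmask(c['image'],[95,70,40],[125,255,255]); x0,y0,x1,y1=b
    yx=np.argwhere(m[y0:y1,x0:x1]); print(n,'bowl',(yx.mean(0)[::-1]+[x0,y0]).round(1),len(yx),plane(c,[yx.mean(0)[::-1]+[x0,y0]],.02).round(4))
E
```

```text
t 19.65 pos [ 0.5416 -0.006   0.1759] yaw 0.04 tilt 0.09 F [ 1.1 -0.1 -1.5] Mz [ 0.02 -0.01  0.05] open 38.3 | units [-0.11  0.07  5.  ] rotz 0.01
w green [257.1  56.5] [ 249    0   19  123 1566] [0.6386 0.0134 0.1929]
w green [386.5  55.2] [ 375    2   21  122 1587] [ 0.6391 -0.0253  0.1929]
w green [274.1 346.7] [ 264  294   20  108 1682] [0.5381 0.0119 0.1929]
w green [366.4 348.6] [ 357  295   21  108 1611] [ 0.5372 -0.0231  0.1929]
t green [306.3 230.6] [306 227   2   7  10] [0.6377 0.0118 0.1929]
t green [321.1 232.5] [320 227   3  10  14] [ 0.6322 -0.0262  0.1929]
s green [327.6 189.7] [323 185  10  12  67] [ 0.5469 -0.0214  0.1929]
s green [337.  196.5] [336 193   3   8  22] [0.5621 0.0149 0.1929]
s green [301.2 208.4] [300 205   3   8  17] [ 0.6499 -0.0218  0.1929]
s green [317.  211.8] [313 207  10  12  71] [0.6428 0.0158 0.1929]
tri [306. 231.] [317. 212.] [0.6382 0.0121 0.1894] 0.14
tri [321. 232.] [301. 208.] [ 0.636  -0.0289  0.1833] 1.18
w treat [322.   62.9] [  266     3   113   121 10508] [ 0.6516 -0.0065  0.052 ]
t treat [313.8 231.2] [308 227  12   9  89] [ 0.6667 -0.0074  0.052 ]
s treat [309.8 212.2] [303 201  15  24 237] [ 0.4371 -0.1586  0.03  ]
top bowl [323.7 235.3] 6 [[ 0.6609 -0.0362  0.02  ]]
scene bowl [312.4 270.1] 653 [[ 0.6381 -0.0055  0.02  ]]
```

View pics/w10b.png

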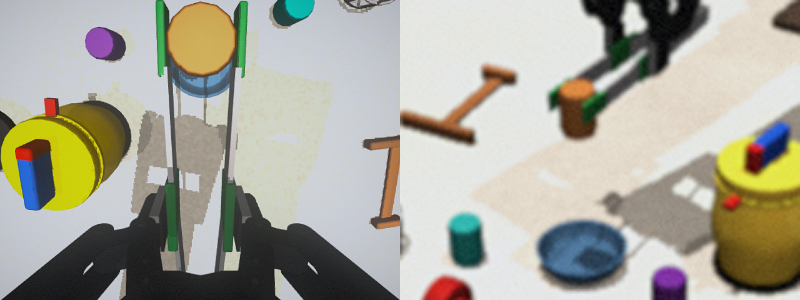

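The treat hangs between the tips, about 15 cm up. The empty bowl stands where it was at (312,270). Signing off.

```bash
python3 -c "
from h import *
togo(.5416,-.006)
print(ticket.sign_off())"
```

```text
t 19.90 pos [ 0.542  -0.0061  0.1765] yaw 0.05 tilt 0.02 F [-0.4  0.  -1.4] Mz [ 0.02  0.03 -0.01] open 38.6 | units [-0.01 -0.    0.  ] rotz 0.00
the job is handed in; nothing more can be done
None
```

I handed the job in at 19.9 s, and my last checks found nothing wrong. The clear barrel's cap is shut, and the tongs hold the treat in the air, still and clear of the bowl.

- **Cap:** I turned it about 41° clockwise until the wrist torque jumped from 0.3 to 1.5 N m at the stop. The next wrist picture showed the red end of the bar at the red tab. The pixel angles gave about 6° for the bar and 3–4° for the tab. I took that small difference as the bar's visible side skewing the estimate and relied on the torque jump.
- **Tongs and treat:** I took the tongs from the rest, lowered them over the treat and closed until the fingers stopped at 38.5 mm. I then lifted about 15 cm, so the treat's underside should be about 15 cm above the shelf. The opening held at 38.3 to 38.6 mm until hand-in.
- **Bowl and surroundings:** The scene view shows the bowl upright in its place. The top camera could not confirm this because the arm hid the bowl. I did not measure the other things on the shelf, but nothing looked moved in the parts of the last pictures I viewed.

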